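Reset the bench interlock with its key

TASK

Reset the interlock box on the surface plate: take the steel key out of its grey stand, push it fully home in the keyhole, turn it clockwise until you feel it come up against its end stop, then turn it back home and withdraw it. Put the key back in its stand, fully down as you found it. Handle the lock by feel and never force it, and leave everything else on the plate where it is.

Things in the scene. Friction and masses are not known exactly. Their poses are not given: they have to be found in the camera images.
- key_grip (a point): Centre of the bow (flat grip) of the loose steel key (about 0.1 kg), upright in the stand at the start; z up, x towards the key's bit. Bow: 32 mm along x, 10 mm thick along y (pinch across y), 28 mm high, with a small nib high on its bit-side edge. The collar's underside is 30 mm below this point.
- key_collar (a point): Centre of the underside of the key's collar (20 mm across, 6 mm high), same axes as the grip. It limits insertion. Below it a 10 mm round shank, the last 6 mm tapering to a 4 mm tip 28 mm below the collar's underside.
- key_bit (a point): Point on the key's flat bit, 16 mm below the collar's underside and 12.5 mm from the shank's axis. The bit is 5 mm thick (y), reaches 15 mm from the axis towards the key's +x, and runs from 10 to 22 mm below the collar's underside, plus a bevelled lower edge down to 24.5 mm.
- keyhole (a point): Mouth of the keyhole, on its axis, in the top face of the fixed box; z up, x along the slot. Hole 12 mm square plus a 7.5 mm wide slot for the bit, reaching 16.5 mm from the axis towards +x. Face plate 8 mm thick, hollow below. The key goes in, bit over slot, until its collar rests on the face; only fully in (bit 2 mm below the plate) can it turn, clockwise seen from above.
- slot_end (a point): Outer end of the keyhole's slot, at the face, 16.5 mm from the axis; a tick is marked beyond it. The key goes in, and comes out again, only with its bit in this direction. The fixed grey box is 96 x 96 mm with its bare metal face 60 mm above the surface plate; 8 mm high foot flanges with screws (to 13 mm) reach 73 mm from the axis along the box's +-y.
- lock: The fixed box; origin below the keyhole at z = 0, axes as the keyhole. Its hard end stop is hidden inside, 45 to 85 degrees clockwise from home, new each time, found only by the rise in torque; it meets the bit 14 mm from the axis. Press it with 2.5 N or more (0.035 N m above turning friction) for 0.2 s. Forcing: over 20 N (0.28 N m) on the stop, or over 25 N between key and box or core.
- lock_core (a joint): Rotating core in the box, rad: 0 at home (hard stop), grows clockwise seen from above; it stays where left. Turning takes about 0.03 N m. The bit has about 0.75 mm play each side in the core, so key and core angle differ by up to 0.12 rad. It must end within 0.27 rad of home.
- stand_mouth (a point): Top of the fixed grey key stand (66 x 52 mm, 45 mm high, on a 90 x 66 mm foot), on the axis on which the key stands; z up, x the way the key's bit points. Pocket: 13 mm wide across y, from 9 mm behind to 19 mm ahead of this point along x, 37 mm deep. The key's collar rests on the top, so a seated key_grip is 30 mm above this point.
- hub: Bystander, to be left alone: plain turned steel hub, 30x30x22 mm, resting on the surface plate; origin at the centre of its underside.
- ring_gauge: Bystander, to be left alone: steel ring gauge, 58x58x18 mm, resting on the surface plate; origin at the centre of its underside.
- milled_block: Bystander, to be left alone: milled aluminium block 32x56x22 mm, resting on the surface plate; origin at the centre of its underside.
- block_123: Bystander, to be left alone: dark setup block with holes 51x76x25 mm, resting on the surface plate; origin at the centre of its underside.
- hex_key: Bystander, to be left alone: black hex key lying flat, 34x88x8 mm, resting on the surface plate; origin at the centre of its underside.
Mind the look-alikes: they are no part of the job. What is shaped like the part that bears key_grip but brown or purple is not meant.

How it is judged:
By the outcome, as a careful person would: the job done as asked, in the order asked, and still so for the second after the job is handed in, with the robot touching nothing.
It also fails if it takes over 72 s, if anything falls off the work surface, if the arm or the gripper's body presses on something with over 40 N, if the wrist force passes 120 N, or if a joint passes its speed limit or range.

ROBOT

A 7-joint arm with a two-finger parallel gripper is mounted at the origin on a cart in front of the work surface, level with it; the furniture and walls round the work are solid. World frame = base frame: x ahead of the robot, y to its left, z up, the work surface at z = 0. Lengths are in m, angles in rad, forces in N, time in s.
With the tool pointing down it reaches from about 0.4 to 0.85 m from the base axis. Payload 6.9 kg.
Tool frame: the origin (TCP) lies midway between the tips of the shut fingers; the grasp point (between the pads) lies behind it (ctrl.pinch_z is the z of the grasp point in the tool frame, in m); z points along the fingers, y is the line along which they close (so a half turn about z gives the same grasp; the last joint's range is limited). The gripper opens to 85 mm and grips with 20 to 120 N. Pads are 22 mm wide; open, the fingers measure 114 mm over their backs; the gripper's body (76 mm by 85 mm) begins 54 mm behind the grasp point. The pads swing forward as they close: fully open they stand 13 mm farther back than shut.
Start: joints at [-1.075, 0.507, -0.238, 1.5, 0.126, 1.149, -0.155], TCP at [0.238, 0.578, 0.21] pointing down, gripper open.
Joint ranges: [-3.08, 3.08], [-0.24, 2.05], [-1.43, 1.35], [0, 2.5], [-1.52, 4.66], [0.17, 1.96], [-2.89, 2.89]. Speed limits (rad/s): [2.39, 2.39, 3.14, 3.14, 3.14, 3.14, 3.14].

INTERFACE

Orientations are given as a unit quaternion [w, x, y, z].
In Python, from station import ctrl, get_state, vision, ticket, models gives the robot as it stands. Calls block until the motion is done:
- ctrl.movep(position, orientation): joint-space move of the TCP to a pose.
- ctrl.movel(position, frame=None, max_speed=0.15): straight line of the TCP; frame=None keeps the orientation; max_speed is the mean speed in m/s.
- ctrl.set_joints(angles): joint-space move.
- ctrl.ungrasp() and ctrl.close_gripper(force=None): open the fingers fully, or close them until they stop; force is the grip in N (None keeps the last).
- ctrl.pause(seconds).
- ctrl.ik(position, orientation): joint angles nearest the present ones, or None.
- get_state(): the state.
- vision.grab_frame(name): name is "scene" or "top"; returns (picture, depth): 384x512x3 uint8, blue, green, red; 384x512 float32, m along the optical axis (not along the pixel's ray), 0 where there is no reading.
- vision.camera_info(name): a dict with "mtx" (3x3 intrinsics, pixels), "dist_coeffs" ([k1, k2, p1, p2, k3] as OpenCV has them; the pictures are not rectified), "R" (3x3) and "t" (3): a world point X has camera coordinates R X + t. Camera axes: x right, y down, z forward; pixel columns grow to the right and rows downward; lengths in m; the calibration is good to about 2 mm. A picture is of the moment at which its call begins. camera_info takes no time and is no camera call.
A pose or a line that the arm cannot do raises ctrl.Unreachable and nothing moves.
- ticket.close_job(): hands the job in; it is judged then, once.
Trained networks look in the newest picture that a camera, given by its name, has taken for a name from the list of things; names that differ only in an ending like _2 or _b are one class to them, and where a whole thing is asked for, a point or a joint stands for the part that bears it (a point fixed in the world has none). Each returns a list of dicts, best first, with "p" (0 to 1); they miss things now and then, are a little off and sometimes report something else, mostly with a low value. They report only what shows in the picture. A call takes as long as a camera call. They do not tell look-alikes from the thing itself.
- models.recognise(camera, target): "point" ([column, row] in pixels, amid what is visible of it).
- models.masks_of(camera, target): "mask" (384x512 bool, what is visible of it) and "point" ([column, row] in pixels, amid what is visible of it).
The state is a dict: "time": time; "qpos": joint angles; "qd": joint speeds; "tau": joint torques, N m; "tcp_pos": TCP position; "eef_rot": TCP orientation; "contact_force": force on the tool from outside, world axes, zero at the start; "wrist_torque": the same for the moment, N m; "width": finger opening in m; "gripper_force": force on a finger pad.
Only numpy, scipy, OpenCV 4.12 (cv2) and the standard library are available. Lean on these libraries where they do the work, as an engineer would, in place of code of your own. Each camera call takes 0.05 s, during which the arm holds its last target. There are 200 camera calls.

## Working session

There is one attempt and no reset: what is moved stays moved. The work goes in short steps, each a Python script; the robot and the scene stay as the last script left them, time stands still between calls to the robot, and variables do not carry over. Pictures are saved under pics/ and viewed, at most 10 in all, crops included, and the job is handed in when it is done.

```bash
ls; mkdir -p pics; python3 - <<'E'
from station import ctrl, get_state, vision, ticket, models
import cv2, numpy as np
for c in ("scene","top"):
    im,d=vision.grab_frame(c); cv2.imwrite(f"pics/{c}0.png",im); np.save(f"pics/{c}0.npy",d)
    i=vision.camera_info(c); print(c,i["mtx"],i["dist_coeffs"],i["R"],i["t"])
    for t in ("key_grip","keyhole","slot_end","stand_mouth","lock","key_collar","key_bit"):
        print(t,[(np.round(r["point"],1),round(r["p"],2)) for r in models.recognise(c,t)][:4])
s=get_state();print({k:np.round(v,3) for k,v in s.items()},ctrl.pinch_z)
E
```

```text
pics
scene [[414.66356296   0.         256.75998117]
 [  0.         414.66356296 193.79880248]
 [  0.           0.           1.        ]] [-0.00660877  0.          0.          0.          0.        ] [[ 0.88885426 -0.45787404  0.01701341]
 [-0.32515937 -0.65651074 -0.68063576]
 [ 0.32281494  0.59945392 -0.73242441]] [-0.46070301  0.26076584  0.74542971]
key_grip [(array([387.4, 238.9]), 0.89), (array([343.9, 205.2]), 0.71), (array([310.8, 285.9]), 0.7), (array([232.1, 162.6]), 0.52)]
keyhole [(array([310.4, 288.4]), 0.61)]
slot_end [(array([311.4, 288.9]), 0.65)]
stand_mouth [(array([236.7, 177. ]), 0.95), (array([157.5, 191. ]), 0.21)]
lock [(array([311.3, 286.7]), 0.93)]
key_collar [(array([343.6, 209.6]), 0.71), (array([385.7, 237.7]), 0.63), (array([233.4, 158.3]), 0.46), (array([214.9, 153.3]), 0.46)]
key_bit [(array([342.2, 207.8]), 0.76), (array([386.8, 240.3]), 0.68), (array([211.5, 152.3]), 0.57), (array([232.8, 157.9]), 0.55)]
top [[425.27461153   0.         258.27739718]
 [  0.         425.27461153 188.47560734]
 [  0.           0.           1.        ]] [0.00326098 0.    
[... 572 characters left out ...]
30.8, 147.3]), 0.64)]
key_bit [(array([295. , 151.1]), 0.72), (array([221. , 192.1]), 0.53), (array([188.8, 200.1]), 0.53), (array([334.6, 145.9]), 0.42)]
{'time': np.float64(0.8), 'qpos': array([-1.076,  0.507, -0.238,  1.5  ,  0.126,  1.149, -0.155]), 'qd': array([-0.001,  0.   , -0.001, -0.   ,  0.   ,  0.   , -0.001]), 'tau': array([ 0.0000e+00, -6.2029e+01, -2.1850e+00, -2.4995e+01,  1.4000e-02,
        2.0000e-03,  0.0000e+00]), 'tcp_pos': array([0.238, 0.578, 0.21 ]), 'eef_rot': array([-0.   ,  0.194,  0.981, -0.   ]), 'contact_force': array([-0.388, -0.802,  0.232]), 'wrist_torque': array([-0.048, -0.003,  0.076]), 'gripper_force': np.float64(0.0), 'width': np.float64(0.085)} -0.0187
```

```bash
python3 - <<'E'
import cv2
a=cv2.imread("pics/scene0.png");cv2.imwrite("pics/s_c.png",cv2.resize(a[120:345,120:420],None,fx=2.66,fy=2.66,interpolation=cv2.INTER_CUBIC))
a=cv2.imread("pics/top0.png");cv2.imwrite("pics/t_c.png",cv2.resize(a[90:270,140:380],None,fx=3.3,fy=3.3,interpolation=cv2.INTER_CUBIC))
E
```

```text
(no output)
```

View pics/s_c.png

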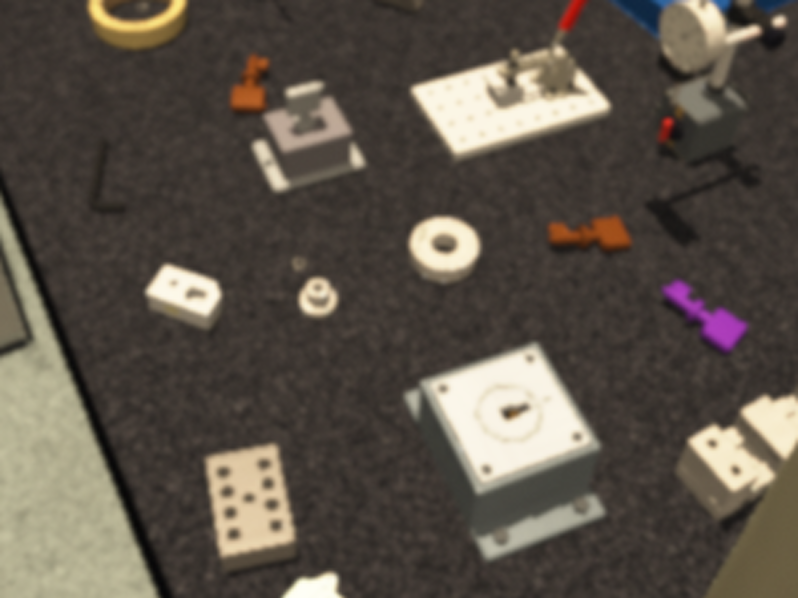

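View pics/t_c.png

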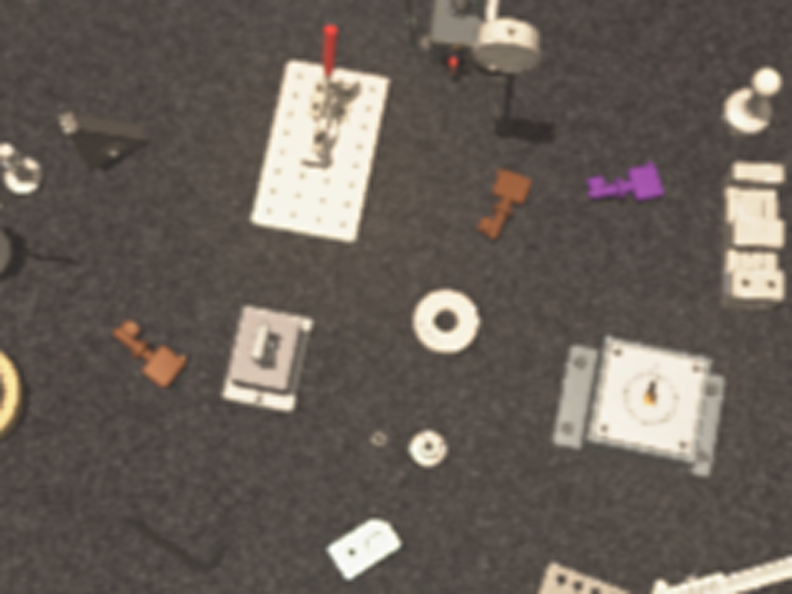

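```bash
cat > h.py <<'E'
import cv2, numpy as np
from station import ctrl, get_state, vision, ticket, models
def info(c):
    i=vision.camera_info(c); return [np.array(i[k],float) for k in ("mtx","dist_coeffs","R","t")]
def proj(c,X):
    K,D,R,t=info(c); return cv2.projectPoints(np.float64(X).reshape(-1,3),cv2.Rodrigues(R)[0],t,K,D)[0].reshape(-1,2)
def ray(c,px,z):
    K,D,R,t=info(c); u=cv2.undistortPoints(np.float64(px).reshape(-1,1,2),K,D).reshape(-1,2)
    d=np.c_[u,np.ones(len(u))]@R; o=-R.T@t
    return o+d*((z-o[2])/d[:,2])[:,None]
def cloud(c,dep):
    K,D,R,t=info(c); v,u=np.mgrid[:384,:512]; n=cv2.undistortPoints(np.c_[u.ravel(),v.ravel()].astype(float).reshape(-1,1,2),K,D).reshape(-1,2)
    P=np.c_[n,np.ones(len(n))]*dep.reshape(-1,1); return ((P-t)@R).reshape(384,512,3)
def ortho(c,im,cen,z,half=.07,n=380):  # rows: -x world, cols: -y
    g=np.linspace(half,-half,n); X,Y=np.meshgrid(cen[0]+g,cen[1]+g,indexing="ij")
    p=proj(c,np.stack([X,Y,0*X+z],-1)).astype(np.float32).reshape(n,n,2)
    return cv2.remap(im,p[...,0],p[...,1],cv2.INTER_CUBIC)
E
python3 - <<'E'
from h import *
S={"stand":([222.9,199.8],.045,(.066,.052)),"lock":([334.8,213.5],.060,(.096,.096))}
rows=[]
for n,(px,z,sz) in S.items():
    c0=ray("top",px,z)[0]; print(n,c0, "scene px",proj("scene",c0))
    tiles=[]
    for c in ("scene","top"):
        d=np.load(f"pics/{c}0.npy"); P=cloud(c,d)
        m=(abs(P[...,2]-z)<.005)&(np.hypot(P[...,0]-c0[0],P[...,1]-c0[1])<.075)&(d>0)
        q=P[m]; r=cv2.minAreaRect((q[:,:2]*1000).astype(np.float32)); print(c,m.sum(),"z",np.median(q[:,2]),np.round(r[0],1),np.round(r[1],1),round(r[2],1),"mean",q.mean(0))
        if n=="stand":
            k=(P[...,2]>.060)&(P[...,2]<.1)&(np.hypot(P[...,0]-c0[0],P[...,1]-c0[1])<.05); 
            if k.sum(): print(" key pts",k.sum(),P[k].mean(0),P[k].max(0),P[k].min(0))
        tiles.append(ortho(c,cv2.imread(f"pics/{c}0.png"),c0,z,.065,290))
    rows.append(np.hstack(tiles))
cv2.imwrite("pics/ortho.png",np.vstack(rows))
E
```

```text
stand [0.53928157 0.16891624 0.045     ] scene px [[232.44035408 170.24586532]]
scene 353 z 0.042914075863457656 [551.5 181.1] [54.5 67. ] 85.8 mean [0.54911791 0.17688753 0.04318094]
 key pts 144 [0.54774848 0.17892157 0.07710975] [0.5657051  0.18743099 0.08927194] [0.53198154 0.17432299 0.06054834]
top 304 z 0.04569692077387284 [551.3 179.3] [52.7 66.7] 85.2 mean [0.5500123  0.17859497 0.04558141]
 key pts 53 [0.54739066 0.17862028 0.08514063] [0.56680719 0.18566494 0.09458936] [0.53207047 0.17384709 0.06321228]
lock [ 0.53648804 -0.16255589  0.06      ] scene px [[305.61736298 274.97387299]]
scene 2167 z 0.05808708763668385 [ 545.8 -165.6] [97.2 96.7] 84.7 mean [ 0.54435615 -0.16777086  0.05808062]
top 975 z 0.06057014197866486 [ 546.1 -167. ] [96.1 97.2] 84.8 mean [ 0.54520994 -0.1664876   0.06052554]
```

View pics/ortho.png

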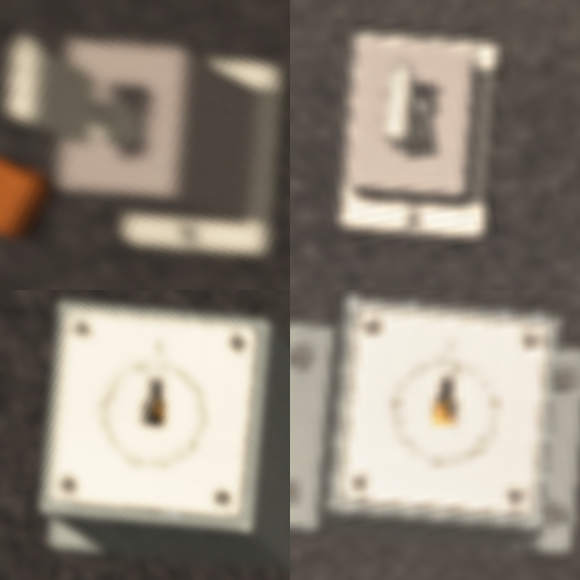

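```bash
cat >> h.py <<'E'
def quat(yaw,flip=0):
    a=yaw+np.pi*flip; return np.array([0,np.cos(a/2),np.sin(a/2),0.])   # tool x along yaw, z down
def st(n=5,dt=.02):
    F=[];T=[]
    for _ in range(n):
        ctrl.pause(dt); s=get_state(); F.append(s["contact_force"]);T.append(s["wrist_torque"])
    return s,np.mean(F,0),np.mean(T,0)
E
python3 - <<'E'
from h import *
d=np.load("pics/scene0.npy")
for c in ("scene","top"):
    P=cloud(c,np.load(f"pics/{c}0.npy")); k=(P[...,2]>.066)&(P[...,2]<.1)&(np.hypot(P[...,0]-.549,P[...,1]-.18)<.04)
    q=P[k]; r=cv2.minAreaRect((q[:,:2]*1000).astype(np.float32)); print(c,r); 
    for lo,hi in((.066,.074),(.074,.082),(.082,.1)):
        g=q[(q[:,2]>lo)&(q[:,2]<hi)]; 
        if len(g): print(lo,len(g),g[:,0].min(),g[:,0].max(),g[:,1].mean())
y=np.radians(-4.6)
for f in (0,1):
  for p,dy in (([.547,.179,.1],0),([.547,-.166,.09],0),([.547,-.166,.09],-1.75)):
    q=ctrl.ik(np.array(p),quat(y+dy,f)); print(f,p,dy,None if q is None else np.round(q,2))
print([s for s in get_state()["eef_rot"]])
E
```

```text
scene ((548.78271484375, 180.69284057617188), (11.694425582885742, 33.64643478393555), 85.18074798583984)
0.066 33 0.5319815395007378 0.5652236920170618 0.17819379883286188
0.074 33 0.5324275267350079 0.5639742019475442 0.17794578285400053
0.082 56 0.532625981955159 0.5657050970957227 0.1801296754947113
top ((549.6304321289062, 178.9097137451172), (10.530986785888672, 34.30672073364258), 83.55206298828125)
0.066 4 0.5342437683671512 0.5529474571182839 0.17624737058570805
0.074 4 0.5329137160646719 0.5551655731148396 0.176961430631621
0.082 42 0.5320704695462523 0.5668071871691949 0.17905376882411078
0 [0.547, 0.179, 0.1] 0 [-0.66  0.58  0.47  1.79 -0.34  0.85 -1.68]
0 [0.547, -0.166, 0.09] 0 [-0.12  0.62  0.61  1.81 -0.45  0.86 -0.95]
0 [0.547, -0.166, 0.09] -1.75 [ 0.48  0.56 -0.35  1.8   0.25  0.82  2.89]
1 [0.547, 0.179, 0.1] 0 [-0.22  0.54 -0.22  1.78  0.15  0.83  0.98]
1 [0.547, -0.166, 0.09] 0 [ 0.22  0.54  0.04  1.81 -0.03  0.79  1.77]
1 [0.547, -0.166, 0.09] -1.75 [ 0.02  0.57  0.36  1.81 -0.27  0.81  0.26]
[np.float64(-2.652179957993211e-06), np.float64(0.19368004664261748), np.float64(0.9810647476623613), np.float64(-2.048577187908551e-05)]
```

```bash
python3 - <<'E'
from h import *
ctrl.movep(np.array([.5475,.1795,.13]),quat(np.radians(-4.8),1))
s,F,T=st(); print(s["time"],s["qpos"].round(2),s["tcp_pos"].round(4),F.round(2),T.round(3))
th=np.radians(-4.8); ex=np.array([np.cos(th),np.sin(th)]); ey=np.array([-ex[1],ex[0]])
out=[]
for c,cen,ctr in (("scene",(234,168),(.5515,.1811)),("top",(222,197),(.5514,.1793))):
    im=cv2.imread(f"pics/{c}0.png")
    for h,sg in ((0,0),(1,1),(2,-1)):
        x0,y0=cen[0]-20,cen[1]-22; k=6.5
        b=cv2.resize(im[y0:y0+44,x0:x0+40],None,fx=k,fy=k,interpolation=cv2.INTER_CUBIC)
        if h:
            A=np.array(ctr)-sg*.005*ex
            def poly(xs,z,col):
                pts=[np.r_[A+sg*a*ex+bb*ey,z] for a,bb in xs]
                p=(proj(c,pts)-[x0,y0]+.5)*k; cv2.polylines(b,[p.astype(int)],True,col,1)
            poly([(-.009,-.0065),(.019,-.0065),(.019,.0065),(-.009,.0065)],.045,(0,0,255))
            for z in(.061,.089): poly([(-.016,-.005),(.016,-.005),(.016,.005),(-.016,.005)],z,(0,255,0))
            poly([(.01*np.cos(t),.01*np.sin(t)) for t in np.linspace(0,6.28,20)],.051,(255,0,0))
        out.append(b)
cv2.imwrite("pics/hyp.png",np.vstack([np.hstack(out[:3]),np.hstack(out[3:])]))
E
```

```text
2.7417 [-0.22  0.51 -0.22  1.75  0.13  0.9   1.  ] [0.5472 0.181  0.1302] [ 0.32  0.03 -0.2 ] [-0.003  0.013  0.006]
```

View pics/hyp.png

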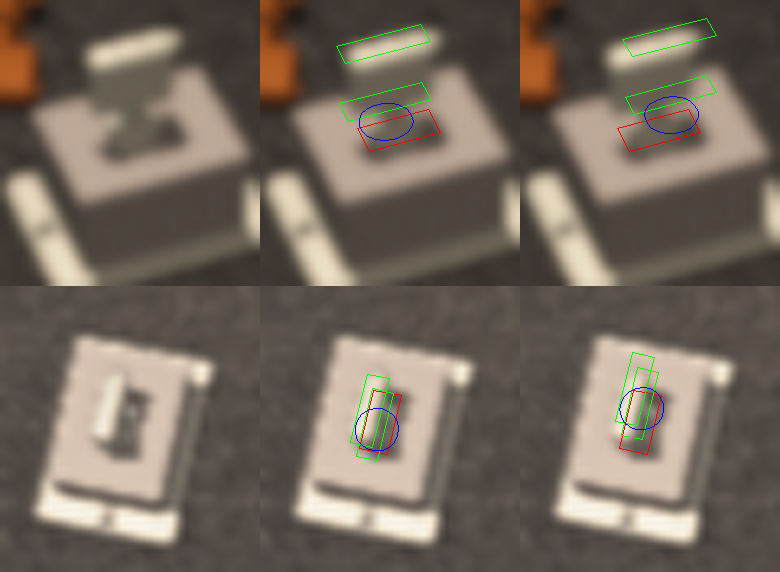

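```bash
python3 - <<'E'
from h import *
def p(m):
    s,F,T=st(); print(m,round(s["time"],2),s["tcp_pos"].round(4),F.round(2),T.round(3),round(s["width"],4),round(float(s["gripper_force"]),1),flush=True)
p("now")
ctrl.movel(np.array([.5475,.1795,.057])); p("down")
ctrl.close_gripper(20); p("closed")
E
```

```text
now 2.83 [0.5472 0.1806 0.1301] [0.38 0.15 0.44] [ 0.031  0.006 -0.001] 0.0853 0.0
down 3.54 [0.5483 0.1799 0.0581] [-0.05  0.15  0.39] [ 0.008  0.001 -0.   ] 0.0854 0.0
closed 4.3 [0.5476 0.1795 0.057 ] [0.44 0.68 0.4 ] [-0.001 -0.01   0.008] 0.0091 24.8
```

```bash
cat >> h.py <<'E'
def p(m,n=5):
    s,F,T=st(n); print(m,round(s["time"],2),s["tcp_pos"].round(4),F.round(2),T.round(3),round(s["width"],4),flush=True); return s,F,T
E
python3 - <<'E'
from h import *
ctrl.close_gripper(80); p("grip")
ctrl.movel(np.array([.5475,.1795,.065]),max_speed=.05); p("up8")
ctrl.movel(np.array([.5475,.1795,.14])); p("up")
ctrl.movep(np.array([.5465,-.1663,.14]),quat(np.radians(-5.2),1)); p("over")
ctrl.movel(np.array([.5465,-.1663,.108])); ctrl.pause(.3); p("hover")
for c in("scene","top"):
    im,d=vision.grab_frame(c); cv2.imwrite(f"pics/{c}1.png",im); np.save(f"pics/{c}1.npy",d)
a=cv2.imread("pics/scene1.png")[215:335,230:390]; b=cv2.imread("pics/top1.png")[150:270,255:415]
cv2.imwrite("pics/hover.png",cv2.resize(np.hstack([a,b]),None,fx=2.5,fy=2.5,interpolation=cv2.INTER_CUBIC))
E
```

```text
grip 4.6 [0.5476 0.1796 0.0572] [-0.54  0.5   3.4 ] [0.025 0.07  0.031] 0.0075
up8 4.99 [0.5474 0.1794 0.0649] [-0.12  0.03 -1.55] [-0.022 -0.013  0.006] 0.0075
up 5.72 [0.5467 0.1791 0.1387] [ 0.   -0.14 -1.28] [-0.016  0.01   0.007] 0.0073
over 7.11 [ 0.5472 -0.1641  0.14  ] [ 0.1   0.76 -0.93] [ 0.014 -0.001 -0.011] 0.0072
hover 7.86 [ 0.5467 -0.1664  0.1085] [ 0.84 -0.18 -0.89] [ 0.003 -0.003  0.02 ] 0.0075
```

View pics/hover.png

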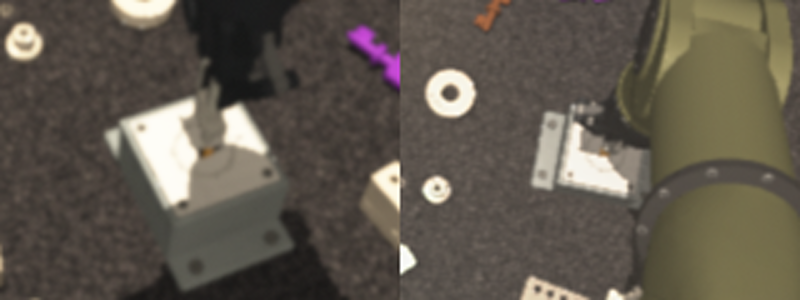

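```bash
cat >> h.py <<'E'
def down(xy,z0,z1,step=.0015,lim=3,side=6,base=(0,0,-1.1),v=.03):
    z=z0
    while z>z1+1e-6:
        z=max(z-step,z1); ctrl.movel(np.array([*xy,z]),max_speed=v); s,F,T=st(4); f=F-base
        if f[2]>lim or np.hypot(f[0],f[1])>side: break
    print("down z",round(z,4),round(s["time"],2),s["tcp_pos"].round(4),f.round(2),T.round(3),flush=True); return z,f
E
python3 - <<'E'
from h import *
p("h")
ctrl.movel(np.array([.5465,-.1663,.1]),max_speed=.05)
z,f=down((.5465,-.1663),.1,.0735)
E
```

```text
h 8.04 [ 0.5465 -0.1664  0.1082] [ 0.4  -0.   -1.44] [-0.008  0.008  0.006] 0.0075
down z 0.0735 14.05 [ 0.5465 -0.1663  0.0735] [-0.13 -0.57 -0.53] [-0.139  0.023 -0.016]
```

```bash
python3 - <<'E'
from h import *
z,f=down((.5465,-.1663),.0735,.0705,step=.0005,lim=4,v=.02)
xy=np.array([.5465,-.1663]); th=np.radians(-5.2); ex=np.array([np.cos(th),np.sin(th)]); ey=np.array([-ex[1],ex[0]])
z+= .0005
ctrl.movel(np.array([*xy,z]),max_speed=.02)
lim={}
for n,u in (("x",ex),("y",ey)):
  for sg in(1,-1):
    for k in range(1,6):
        ctrl.movel(np.array([*(xy+sg*k*.0005*u),z]),max_speed=.03); s,F,T=st(4); fl=(F[:2]@u)*-sg
        if fl>3: break
    lim[n,sg]=k; print(n,sg,k,fl.round(2),F.round(2),T.round(3),s["tcp_pos"].round(4))
    ctrl.movel(np.array([*xy,z]),max_speed=.04)
p("end")
E
```

```text
down z 0.0715 15.32 [ 0.5467 -0.1663  0.0721] [-2.2   0.08  7.61] [ 0.042  0.45  -0.003]
x 1 2 3.45 [-3.41  0.62  6.4 ] [ 0.095  0.774 -0.029] [ 0.5469 -0.1663  0.0721]
x -1 3 3.07 [3.11 0.36 4.53] [-0.019 -0.686  0.011] [ 0.5453 -0.1662  0.0722]
y 1 5 3.42 [-0.14 -3.42  6.79] [-0.886  0.076 -0.02 ] [ 0.5457 -0.1655  0.072 ]
y -1 3 3.01 [0.22 3.   8.83] [0.695 0.042 0.007] [ 0.5456 -0.1666  0.0721]
end 20.77 [ 0.5457 -0.1662  0.0721] [-0.22  0.56  7.52] [0.074 0.026 0.013] 0.0074
```

```bash
cat >> h.py <<'E'
def turn(xy,z,yaws,tlim,flim=12,t0=0.,verbose=1,sgn=1):
    xy=np.array(xy,float)
    for i,a in enumerate(yaws):
        ctrl.movep(np.array([*xy,z]),quat(np.radians(a),1)); s,F,T=st(4)
        if verbose: print(round(a,1),round(s["time"],2),F.round(1),T.round(3),(xy*1e3).round(2),s["tcp_pos"].round(4),flush=True)
        if sgn*(T[2]-t0)>tlim or np.hypot(*F[:2])>flim: print("STOP"); break
        if np.hypot(*F[:2])>2: xy+=8e-5*F[:2]
    return xy,a,T[2]
E
python3 - <<'E'
from h import *
ctrl.movel(np.array([.5461,-.16605,.0724]),max_speed=.03); p("start")
xy,a,t=turn((.5461,-.16605),.0724,-5.2-np.arange(3,34,3.),.07)
E
```

```text
start 21.1 [ 0.5453 -0.1661  0.0722] [-0.45  0.19  4.27] [-0.033  0.116 -0.001] 0.007
-8.2 21.42 [-0.7 -0.5  3.2] [-0.091  0.176 -0.003] [ 546.1  -166.05] [ 0.5456 -0.1661  0.0722]
-11.2 21.73 [ 0.2 -0.2  2.4] [-0.075  0.096 -0.012] [ 546.1  -166.05] [ 0.5459 -0.166   0.0722]
-14.2 22.05 [0.3 0.2 0.6] [0.035 0.022 0.016] [ 546.1  -166.05] [ 0.546  -0.1659  0.0722]
-17.2 22.37 [ 0.7  1.1 -0. ] [ 0.302 -0.101 -0.004] [ 546.1  -166.05] [ 0.5461 -0.1657  0.0723]
-20.2 22.68 [ 0.6  1.5 -0.5] [ 0.442 -0.155  0.025] [ 546.1  -166.05] [ 0.5461 -0.1657  0.0723]
-23.2 23.0 [ 1.   2.1 -1.2] [ 0.537 -0.181  0.011] [ 546.1  -166.05] [ 0.546  -0.1658  0.0723]
-26.2 23.32 [ 0.4  1.9 -1.3] [ 0.503 -0.144  0.004] [ 546.18 -165.88] [ 0.5461 -0.1658  0.0723]
-29.2 23.63 [ 0.9  1.7 -1.8] [ 0.479 -0.134  0.034] [ 546.18 -165.88] [ 0.5461 -0.1659  0.0723]
-32.2 23.95 [ 0.7  1.8 -1.6] [ 0.446 -0.118  0.021] [ 546.18 -165.88] [ 0.5461 -0.1659  0.0724]
-35.2 24.27 [ 0.6  1.8 -2.5] [ 0.449 -0.127  0.008] [ 546.18 -165.88] [ 0.5461 -0.1659  0.0724]
-38.2 24.58 [ 0.1  1.7 -2.1] [ 0.441 -0.12   0.011] [ 546.18 -165.88] [ 0.5461 -0.1659  0.0724]
```

```bash
python3 - <<'E'
from h import *
xy,a,t=turn((.54618,-.16588),.0721,np.arange(-40.2,-104,-2.),.08)
E
```

```text
-40.2 24.9 [0.1 1.8 0.4] [0.501 0.021 0.031] [ 546.18 -165.88] [ 0.5462 -0.1659  0.0723]
-42.2 25.22 [-0.3  2.2  1.9] [0.522 0.066 0.022] [ 546.18 -165.88] [ 0.5462 -0.1659  0.0722]
-44.2 25.53 [-0.3  1.9  2.2] [0.463 0.038 0.036] [ 546.16 -165.7 ] [ 0.5463 -0.1658  0.0723]
-46.2 25.85 [-0.4  1.4  3.7] [0.445 0.03  0.045] [ 546.16 -165.7 ] [ 0.5463 -0.1658  0.0722]
-48.2 26.17 [0.2 1.8 3.7] [0.428 0.014 0.024] [ 546.16 -165.7 ] [ 0.5463 -0.1658  0.0722]
-50.2 26.48 [0.4 1.9 4.7] [ 0.412 -0.044  0.004] [ 546.16 -165.7 ] [ 0.5463 -0.1657  0.0722]
-52.2 26.8 [0.4 2.2 5.2] [ 0.398 -0.06   0.05 ] [ 546.16 -165.7 ] [ 0.5463 -0.1657  0.0722]
-54.2 27.12 [0.8 1.2 4.7] [ 0.303 -0.105  0.027] [ 546.19 -165.52] [ 0.5463 -0.1656  0.0722]
-56.2 27.43 [0.7 1.2 5.1] [ 0.306 -0.107  0.028] [ 546.19 -165.52] [ 0.5463 -0.1656  0.0722]
-58.2 27.75 [1.2 1.1 5.2] [ 0.293 -0.125  0.019] [ 546.19 -165.52] [ 0.5463 -0.1656  0.0722]
-60.2 28.07 [0.4 0.6 5.4] [ 0.282 -0.158  0.04 ] [ 546.19 -165.52] [ 0.5463 -0.1657  0.0722]
-62.2 28.38 [0.4 1.3 5.3] [ 0.276 -0.127  0.015] [ 546.19 -165.52] [ 0.5463 -0.1656  0.0722]
-64.2 28.7 [0.8 1.3 4.8] [ 0.242 -0.152  0.05 ] [ 546.19 -165.52] [ 0.5463 -0.1656  0.0722]
-66.2 29.02 [0.8 1.5 5.1] [ 0.284 -0.17   0.026] [ 546.19 -165.52] [ 0.5463 -0.1657  0.0722]
-68.2 29.33 [1.1 0.8 5. ] [ 0.241 -0.164  0.03 ] [ 546.19 -165.52] [ 0.5463 -0.1657  0.0722]
-70.2 29.65 [0.9 1.1 5. ] [ 0.225 -0.215  0.042] [ 546.19 -165.52] [ 0.5464 -0.1657  0.0722]
-72.2 29.97 [1.5 1.1 5. ] [ 0.216 -0.406  0.109] [ 546.19 -165.52] [ 0.5465 -0.1656  0.0722]
STOP
```

```bash
python3 - <<'E'
from h import *
s,F,T=p("hold",10)
a=-72.2
for _ in range(3):
    if T[2]>.13: break
    a-=.7; ctrl.movep(np.array([.54619,-.16552,.0721]),quat(np.radians(a),1)); s,F,T=p(a,6)
p("hold",12)
E
```

```text
hold 30.13 [ 0.5464 -0.1656  0.0722] [1.94 0.64 4.77] [ 0.211 -0.448  0.098] 0.0069
-72.9 30.48 [ 0.5465 -0.1656  0.0722] [2.61 0.34 4.58] [ 0.206 -0.646  0.16 ] 0.0071
hold 30.68 [ 0.5464 -0.1656  0.0722] [2.75 0.49 5.05] [ 0.171 -0.732  0.145] 0.0073
```

```bash
python3 - <<'E'
from h import *
xy,a,t=turn((.54619,-.16560),.0722,[-68,-62,-55,-48,-41,-34,-27,-20,-14,-9,-5.2],.09,sgn=-1)
E
```

```text
-68 31.0 [1.9 1.2 4.9] [ 0.226 -0.466  0.022] [ 546.19 -165.6 ] [ 0.5459 -0.1656  0.0722]
-62 31.32 [1.  1.1 6.1] [ 0.219 -0.178  0.013] [ 546.34 -165.5 ] [ 0.5456 -0.1655  0.0721]
-55 31.63 [-0.4 -0.1  6.7] [0.048 0.028 0.002] [ 546.34 -165.5 ] [ 0.5452 -0.1658  0.0721]
-48 31.95 [-0.7 -0.4  6.7] [-0.139  0.207  0.028] [ 546.34 -165.5 ] [ 0.5449 -0.1662  0.0721]
-41 32.27 [-0.9 -1.3  7.3] [-0.339  0.277  0.012] [ 546.34 -165.5 ] [ 0.5448 -0.1665  0.0721]
-34 32.58 [-1.2 -1.4  7.3] [-0.416  0.265  0.015] [ 546.34 -165.5 ] [ 0.5447 -0.1667  0.0721]
-27 32.9 [-0.5 -1.4  6.9] [-0.494  0.284 -0.005] [ 546.34 -165.5 ] [ 0.5447 -0.1667  0.0721]
-20 33.22 [-1.  -1.8  6.6] [-0.532  0.213 -0.017] [ 546.34 -165.5 ] [ 0.5448 -0.1669  0.0721]
-14 33.53 [-0.2 -2.1  6.9] [-0.537  0.167 -0.028] [ 546.26 -165.65] [ 0.5448 -0.167   0.0721]
-9 33.85 [-0.3 -1.7  7.1] [-0.537  0.115  0.005] [ 546.25 -165.82] [ 0.5448 -0.1672  0.0721]
-5.2 34.17 [-0.4 -2.   6.7] [-0.531  0.125 -0.003] [ 546.25 -165.82] [ 0.5449 -0.1672  0.0721]
```

```bash
cat >> h.py <<'E'
def up(xy,z0,z1,step=.003,lim=6,v=.03):
    z=z0
    while z<z1-1e-6:
        z=min(z+step,z1); ctrl.movel(np.array([*xy,z]),max_speed=v); s,F,T=st(3)
        print(round(z,4),round(s["time"],2),s["tcp_pos"].round(4),F.round(1),T.round(3),flush=True)
        if F[2]+1.1<-lim or np.hypot(*F[:2])>10: print("SNAG"); break
    return z
E
python3 - <<'E'
from h import *
xy,a,t=turn((.5462,-.1660),.0724,[-2.5,-5.2],.09,sgn=-1)
ctrl.movel(np.array([.5462,-.1661,.0728]),max_speed=.02); p("unload",8)
up((.5462,-.1661),.0728,.078,.0013)
E
```

```text
-2.5 34.48 [-0.9 -2.4  5.7] [-0.672  0.147 -0.019] [ 546.2 -166. ] [ 0.5449 -0.1672  0.0721]
-5.2 34.8 [-1.5 -3.3  4.4] [-0.68   0.307  0.01 ] [ 546.13 -166.19] [ 0.5451 -0.1669  0.0721]
unload 35.18 [ 0.5454 -0.1662  0.0722] [-1.66 -2.97 -1.01] [-0.838  0.448 -0.031] 0.0074
0.0741 35.48 [ 0.5461 -0.166   0.074 ] [-0.8 -3.4 -2.6] [-0.799  0.371 -0.012]
0.0754 35.78 [ 0.5464 -0.166   0.0756] [-1.2 -2.8 -1.2] [-0.731  0.289 -0.023]
0.0767 36.08 [ 0.5464 -0.1661  0.0769] [-0.9 -2.  -1. ] [-0.666  0.243 -0.009]
0.078 36.38 [ 0.5463 -0.1661  0.0781] [-0.5 -2.2 -0.3] [-0.652  0.168 -0.04 ]
```

```bash
python3 - <<'E'
from h import *
z=up((.5462,-.1664),.078,.104,.0065,v=.05)
if z>.1:
    ctrl.movel(np.array([.5462,-.1664,.14])); p("free")
    ctrl.movep(np.array([.5475,.1795,.14]),quat(np.radians(-4.8),1)); ctrl.pause(.2); p("over stand")
    ctrl.movel(np.array([.5475,.1795,.098])); ctrl.pause(.15); p("above")
    for c in("scene","top"):
        im,d=vision.grab_frame(c); cv2.imwrite(f"pics/{c}2.png",im); np.save(f"pics/{c}2.npy",d)
    a=cv2.imread("pics/scene2.png")[110:220,160:310]; b=cv2.imread("pics/scene2.png")[220:330,240:390]
    cv2.imwrite("pics/v2.png",cv2.resize(np.hstack([a,b]),None,fx=2.6,fy=2.6,interpolation=cv2.INTER_CUBIC))
E
```

```text
0.0845 36.72 [ 0.5466 -0.1659  0.0848] [ 0.3 -0.6 -1.2] [-0.099 -0.05  -0.011]
0.091 37.05 [ 0.5463 -0.1662  0.0912] [-0.2 -0.  -1.3] [ 0.029 -0.005  0.02 ]
0.0975 37.38 [ 0.5463 -0.1664  0.0977] [ 0.1 -0.  -1.2] [-0.005  0.016 -0.025]
0.104 37.72 [ 0.5463 -0.1665  0.1042] [ 0.2  0.2 -0.8] [-0.018  0.012 -0.01 ]
free 38.19 [ 0.5456 -0.1663  0.139 ] [ 0.02  0.15 -1.63] [0.005 0.007 0.007] 0.0075
over stand 39.77 [0.5478 0.1785 0.14  ] [-0.03  0.05 -0.61] [-0.013  0.001  0.008] 0.0079
above 40.44 [0.5481 0.1797 0.099 ] [-0.02  0.39 -1.17] [-0.019  0.005 -0.019] 0.0073
```

View pics/v2.png

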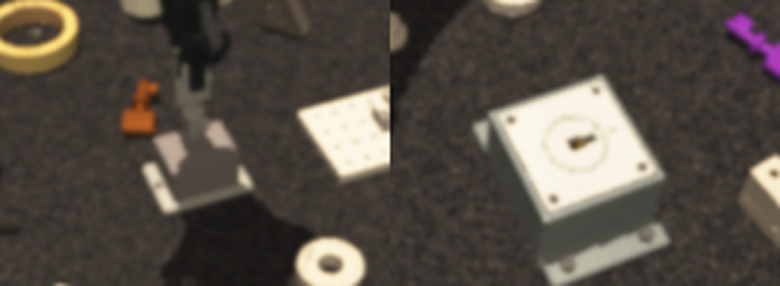

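```bash
python3 - <<'E'
from h import *
xy=(.5475,.1795)
ctrl.movel(np.array([*xy,.089]),max_speed=.06)
z,f=down(xy,.089,.060,step=.003,lim=4)
if z<.0601: z,f=down(xy,.060,.0555,step=.0005,lim=3,v=.02)
p("end")
E
```

```text
down z 0.06 44.01 [0.5475 0.1795 0.06  ] [ 0.09 -0.28  0.28] [-0.004  0.001  0.015]
down z 0.0565 46.23 [0.5477 0.1797 0.0571] [-1.17 -0.78  6.97] [-0.111  0.412  0.002]
end 46.31 [0.5477 0.1797 0.0571] [-1.38 -0.18  6.13] [-0.123  0.399 -0.004] 0.0073
```

```bash
python3 - <<'E'
from h import *
ctrl.movel(np.array([.5476,.1796,.0569]),max_speed=.02); p("ease")
ctrl.ungrasp(); p("open")
ctrl.movel(np.array([.5476,.1796,.17]),max_speed=.12); p("up")
ctrl.movep(np.array([.40,.42,.25]),get_state()["eef_rot"]); ctrl.pause(.3); p("away")
for c in("scene","top"):
    im,d=vision.grab_frame(c); cv2.imwrite(f"pics/{c}3.png",im)
    P=cloud(c,d); k=(P[...,2]>.066)&(P[...,2]<.11)&(np.hypot(P[...,0]-.549,P[...,1]-.18)<.04); q=P[k]
    print(c,k.sum(),cv2.minAreaRect((q[:,:2]*1000).astype(np.float32)),np.percentile(q[:,2],98))
    P=cloud(c,np.load(f"pics/{c}0.npy")); q=P[(P[...,2]>.066)&(P[...,2]<.11)&(np.hypot(P[...,0]-.549,P[...,1]-.18)<.04)]; print("  before",np.percentile(q[:,2],98))
a=[cv2.imread(f"pics/{n}.png") for n in("scene0","scene3","top0","top3")]
a=[x[120:320,130:380] if i<2 else x[110:270,160:360] for i,x in enumerate(a)]; a=[cv2.resize(x,(390,295),interpolation=cv2.INTER_CUBIC) for x in a]
cv2.imwrite("pics/final.png",np.vstack([np.hstack(a[:2]),np.hstack(a[2:])]))
E
```

```text
ease 46.64 [0.5477 0.1796 0.0572] [-1.58 -0.59  5.57] [-0.142  0.309 -0.003] 0.0072
open 47.46 [0.5476 0.1796 0.0569] [ 0.02 -0.07  0.21] [ 0.02  -0.005  0.004] 0.0852
up 48.63 [0.5471 0.1794 0.1691] [ 0.28 -0.16 -0.19] [-0.004  0.016 -0.012] 0.0853
away 50.14 [0.4005 0.4195 0.2499] [-0.12  0.19 -0.05] [0.008 0.005 0.   ] 0.0853
scene 127 ((549.4908447265625, 179.5035400390625), (11.560675621032715, 33.76242446899414), 80.99884796142578) 0.08791802163167682
  before 0.08895803265781736
top 50 ((549.7113647460938, 178.33363342285156), (34.49164581298828, 10.0928373336792), 0.021728036925196648) 0.09420026560034986
  before 0.09304818920636457
```

View pics/final.png

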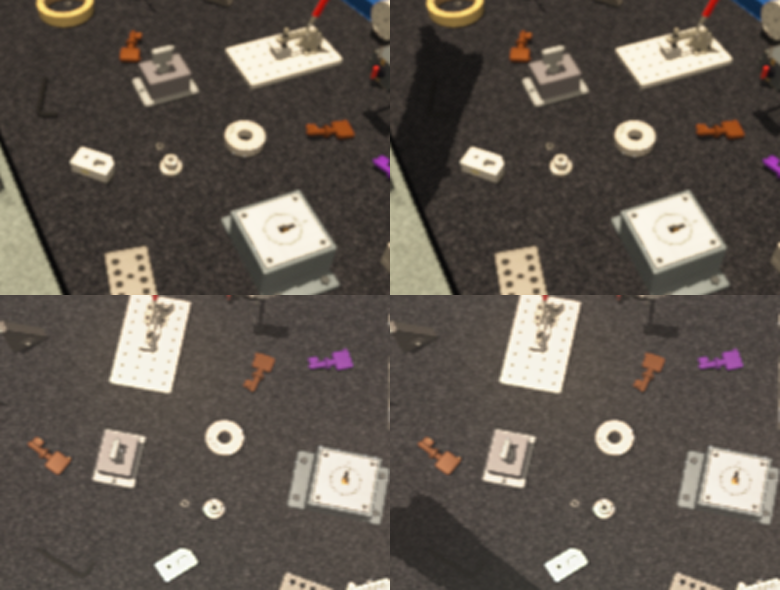

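The before and after views match: the key is seated upright in its stand, the keyhole is clear and the bystanders haven't moved. Handing in.

```bash
python3 -c "
from station import ticket; print(ticket.close_job())"
```

```text
the job is handed in; nothing more can be done
None
```

I handed the job in at about 50 s of the 72 s allowed. The key went fully home and turned clockwise about 67° to its end stop, where the wrist felt 0.15 N m. It was then turned back home, withdrawn and put back in its stand, fully down, and the last pictures show nothing else moved; the core's end angle was judged by feel only.

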